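Pack the clinometer and the rock core into the foam tray

TASK

Take the orange clinometer out of its wooden rack, lay it down flat on the blue mat with its white dial facing up and let go, then take it again across its body and press it fully home, dial up, into its matching foam pocket. After that, lay the rock core lengthways in the V-groove of the same foam tray, letting it settle in the groove before you let go. Leave the loupe, loose rocks, brush and jar where they are.

Things in the scene. Friction and masses are not known exactly. Their poses are not given: they have to be found in the camera images.
- clino: orange L-shaped clinometer, 22 mm thick. x along its length, +y out of the white dial face, z across its width. Block x -75..25, z 0..56 mm; narrow arm x 25..75, z 0..20 mm; both y -11..11. Origin: middle of the 150 mm straight edge it stands on at the start. Centre of mass x -14, z 25 mm. 0.22 kg. Lying dial up, y points up
- clino_back (a point): middle of the clinometer block's back (black) face: x -25, y -11, z 28 mm in the clinometer's frame
- rack: light wood rack, fixed; origin at table height. Plate 120 x 70 mm centred at x -10 mm, top 8 mm high. The clinometer starts standing on it, its origin and axes over the rack's, 2 mm loose between two pairs of 12 mm posts at x -60 and +40 mm that rise 16 mm above the plate; between the pairs there is room for fingers
- case: tan tray with dark foam, fixed, 214 (x) x 268 (y) mm, origin under its middle at table height. Rim 30 mm, foam top 26 mm, floor of the cut-outs (lighter grey) 10 mm high. Finger cut-outs at x -47..-3 mm down to that floor: y 92..122 and -44..32 beside the pocket, y -44..32 and -120..-88 beside the V-groove and right across it
- pocket (a point): tray axes; where clino_back lies when home, on the pocket floor (tray x -25, y 62, height 10 mm). L pocket 16 mm deep, 2 mm clearance: tray x -77..27, y 32..92 and x 27..77, y 68..92. Fits only dial up, clinometer x along tray +x, its z along tray -y; stands 6 mm proud. Springy foam lips in the long sides pinch it: it must be pushed down with 5 to 20 N to the floor
- groove (a point): tray axes; where core_center lies when the core rests in the V-groove: tray x -25, y -66, height 31 mm. 90 degree V along tray x, x -90..40 mm (130 mm long), its middle x -47..-3 cut away for fingers
- core: rock core, grey-brown banded cylinder 38 mm in diameter, 120 mm long, 0.37 kg; x along its axis; origin on its surface (rolls with it), so use core_center
- core_center (a point): middle of the core's axis
- core_stand: tan stand, fixed, origin at table height under its middle; base 100 x 70 mm, 6 mm high, two 14 mm wide V-saddles at x -40 and +40 mm, room for fingers between. The core starts in them along the stand's x, its axis 31 mm above the table
- mat: blue mat fixed on the table, 200 x 170 mm (x by y), 3 mm thick, clear: a good place to lay the clinometer down. Origin: middle of its underside
- loupe: bystander: dark square loupe 30 x 36 x 22 mm in its own pocket in the foam tray
- rock_a: bystander: loose rock, 64 mm across, 38 mm high
- rock_b: bystander: loose rock, 54 mm across, 30 mm high
- rock_c: bystander: loose rock, 60 mm across, 34 mm high
- brush: bystander: wooden brush 170 mm long lying on the table
- jar: bystander: white jar with blue cap, 56 mm in diameter, 70 mm high
Not all that is in view belongs to the job. There is more than one size of the core; the job needs the larger. There is more than one size of the clino; the job needs the smaller.

How it is judged:
By the outcome, as a careful person would: the job done as asked, in the order asked, and still so for the second after the job is handed in, with the robot touching nothing.
It also fails if it takes over 72 s, if anything falls off the work surface, if the arm or the gripper's body presses on something with over 40 N, if the wrist force passes 120 N, or if a joint passes its speed limit or range.

ROBOT

A 6-joint arm with a two-finger parallel gripper is mounted at the origin on the work surface. World frame = base frame: x ahead of the robot, y to its left, z up, the work surface at z = 0. Lengths are in m, angles in degrees, forces in N, time in s.
With the tool pointing down it reaches from about 0.325 to 0.85 m from the base axis. Payload 15.5 kg.
Tool frame: the origin (TCP) lies midway between the tips of the shut fingers; the grasp point (between the pads) lies 19 mm behind it; y points along the fingers, x is the direction in which the jaws open and shut, and the axes are right-handed (so a half turn about y gives the same grasp; the last joint's range is limited). The gripper opens to 91 mm and grips with 3 to 60 N. Pads are 32 mm wide; open, the fingers measure 118 mm over their backs; the gripper's body (76 mm by 178 mm) begins 60 mm behind the grasp point.
Start: joints at [70.961, 28.281, 77.091, -0, 74.628, -5.472], TCP at [0.147, 0.608, 0.214] pointing down, gripper open.
Joint ranges: [-166.48, 166.48], [-47.26, 123.95], [12.59, 153.08], [-70.14, 250.14], [6.76, 159.57], [-176.63, 176.63]. Speed limits (degrees/s): [108.29, 108.29, 147.25, 172.46, 172.46, 172.46].

INTERFACE

Orientations are given as a 3x3 rotation matrix whose columns are the frame's x, y, z axes.
In Python, from bench import ctrl gives the robot as it stands. The module is installed in compiled form; this text tells all that it offers. Calls block until the motion is done:
- ctrl.goto(position, orientation): joint-space move of the TCP to a pose.
- ctrl.move_l(position, vel=0.15, ori=None, contact_N=None): straight line of the TCP; ori=None keeps the orientation; vel is the mean speed in m/s. With contact_N (N) it stops when the force on the tool has changed by that much, and returns True; else False.
- ctrl.movej(angles): joint-space move.
- ctrl.command_gripper(opening): opening from 0.0 (shut) to 1.0 (fully open); the grip force is fixed at half the most; returns when the fingers have stopped.
- ctrl.sleep(seconds).
- ctrl.ik(position, orientation): joint angles nearest the present ones, or None.
- ctrl.read_camera(name): name is "side" or "top" or "wrist"; returns the picture (420x560x3 uint8, blue, green, red); there is no depth.
- ctrl.camera_params(name): a dict with "fx", "fy", "cx", "cy" (pixels), "D" ([k1, k2, p1, p2, k3] as OpenCV has them; the pictures are not rectified), "pose" (4x4, takes a point from camera to world coordinates); the wrist camera has in their place "T_tool_cam" (4x4, takes a point from camera to tool coordinates, whose origin is the TCP and whose axes are the tool frame's). Camera axes: x right, y up, looking along -z (the intrinsics and any distortion apply to the point x, -y, -z); pixel columns grow to the right and rows downward; lengths in m; the calibration is good to about 2 mm. A picture is of the moment at which its call begins: read the wrist's pose just before it. camera_params takes no time and is no camera call.
A pose or a line that the arm cannot do raises ctrl.MotionError and nothing moves.
- ctrl.sign_off(): hands the job in, once; it reports no verdict.
Readings, each from a call of its own:
- ctrl.current_t(): time.
- ctrl.current_q(): joint angles.
- ctrl.current_dq(): joint speeds.
- ctrl.current_effort(): joint torques, N m.
- ctrl.current_tool_pos(): TCP position.
- ctrl.current_eef_rot(): TCP orientation.
- ctrl.current_contact_force(): force on the tool from outside, world axes, zero at the start.
- ctrl.current_wrist_torque(): the same for the moment, N m.
- ctrl.current_grip_width(): opening from 0.0 (shut) to 1.0 (fully open).
Only numpy, scipy, OpenCV 4.12 (cv2) and the standard library are available. Lean on these libraries where they do the work, as an engineer would, in place of code of your own. Each camera call takes 0.05 s, during which the arm holds its last target.

## Working session

There is one attempt and no reset: what is moved stays moved. The work goes in short steps, each a Python script; the robot and the scene stay as the last script left them, time stands still between calls to the robot, and variables do not carry over. Pictures are saved under pics/ and viewed, and the job is handed in when it is done.

```bash
mkdir -p pics; ls; cat > h.py <<'E'
import numpy as np, cv2
from bench import ctrl
def save(name,img): cv2.imwrite('pics/'+name+'.png',img)
def params(cam):
    p=ctrl.camera_params(cam)
    K=np.array([[p['fx'],0,p['cx']],[0,p['fy'],p['cy']],[0,0,1]]);D=np.array(p['D'],float)
    if 'pose' in p: T=np.array(p['pose'])
    else:
        W=np.eye(4);W[:3,:3]=ctrl.current_eef_rot();W[:3,3]=ctrl.current_tool_pos();T=W@np.array(p['T_tool_cam'])
    return K,D,T
F=np.diag([1.,-1,-1])
def proj(P,KDT):
    K,D,T=KDT
    R=(T[:3,:3]@F).T
    return cv2.projectPoints(np.atleast_2d(np.array(P,float)),cv2.Rodrigues(R)[0],-R@T[:3,3],K,D)[0][:,0]
def onplane(px,z,KDT):
    K,D,T=KDT
    u=cv2.undistortPoints(np.array(px,float).reshape(-1,1,2),K,D)[:,0]
    d=np.c_[u,np.ones(len(u))]@F.T@T[:3,:3].T
    return T[:3,3]+d*((z-T[2,3])/d[:,2])[:,None]
E
python3 - <<'E'
from h import *
print(ctrl.current_t())
for c in ['top','side','wrist']:
    k=params(c); save(c+'0',ctrl.read_camera(c)); print(c,k[0].round(1).tolist(),k[1],k[2].round(3).tolist())
print(ctrl.camera_params('wrist')['T_tool_cam'],ctrl.current_eef_rot(),ctrl.current_t())
E
```

```text
pics
0.0
top [[425.3, 0.0, 289.5], [0.0, 425.3, 213.8], [0.0, 0.0, 1.0]] [-0.06209894  0.          0.          0.          0.        ] [[0.007, 0.995, -0.101, 0.37], [-1.0, 0.005, -0.025, -0.015], [-0.024, 0.101, 0.995, 1.352], [0.0, 0.0, 0.0, 1.0]]
side [[403.4, 0.0, 279.0], [0.0, 403.4, 203.9], [0.0, 0.0, 1.0]] [-0.00662834  0.          0.          0.          0.        ] [[0.793, 0.46, -0.4, 0.032], [-0.609, 0.616, -0.499, -0.575], [0.017, 0.639, 0.769, 0.94], [0.0, 0.0, 0.0, 1.0]]
wrist [[307.1, 0.0, 285.3], [0.0, 307.1, 211.6], [0.0, 0.0, 1.0]] [-0.00293081  0.          0.          0.          0.        ] [[0.233, -0.93, -0.284, 0.065], [0.972, 0.222, 0.07, 0.627], [-0.002, -0.292, 0.956, 0.384], [0.0, 0.0, 0.0, 1.0]]
[[ 9.99998381e-01 -1.58695878e-03  8.47803386e-04 -4.49097267e-04]
 [ 1.27464682e-03  2.92300322e-01 -9.56325727e-01 -1.70580251e-01]
 [ 1.26983631e-03  9.56325260e-01  2.92301872e-01  8.38348950e-02]
 [ 0.00000000e+00  0.00000000e+00  0.00000000e+00  1.00000000e+00]] [[ 2.34556672e-01 -3.01412711e-04 -9.72102400e-01]
 [ 9.72102007e-01 -8.79206775e-04  2.34556850e-01]
 [-9.25377433e-04 -9.99999568e-01  8.67800860e-05]] 0.15
```

View pics/top0.png

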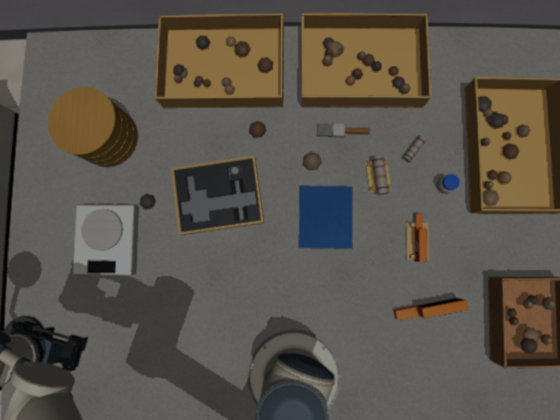

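View pics/side0.png

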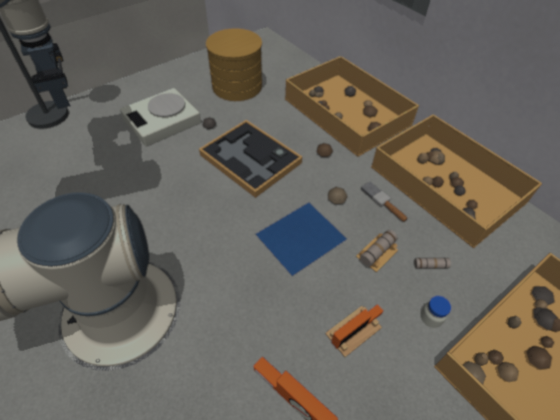

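View pics/wrist0.png

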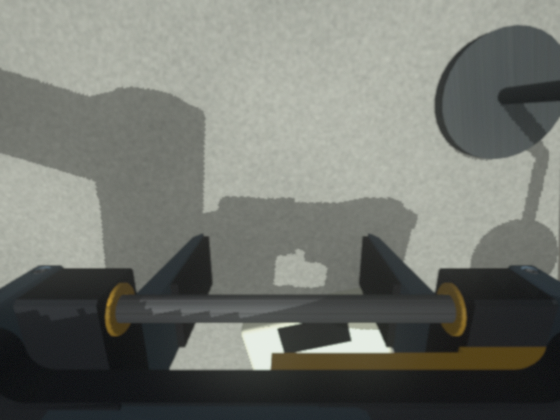

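The top view (x up, y left) shows:
- **Clinometers:** one standing in the wooden rack at (420,240), and a longer one lying loose at (432,309). The rack one is the smaller and stands in the rack, so it is the one to use.
- **Cores:** a thick one on a tan stand at (380,175), and a thin loose one at (414,148). The thick one on the stand is the larger.
- **Other things:** the foam tray is at (218,195) and the mat at (326,217).

I'll confirm these in an enlarged crop.

```bash
python3 - <<'E'
import cv2
a=cv2.imread('pics/top0.png')
cv2.imwrite('pics/c1.png',cv2.resize(a[125:325,350:475],None,fx=4.8*.6,fy=4.8*.6,interpolation=cv2.INTER_CUBIC))
cv2.imwrite('pics/c2.png',cv2.resize(a[145:245,160:280],None,fx=6,fy=6,interpolation=cv2.INTER_CUBIC))
s=cv2.imread('pics/side0.png')
cv2.imwrite('pics/c3.png',cv2.resize(s[220:420,240:460],None,fx=2.9,fy=2.9,interpolation=cv2.INTER_CUBIC))
E
```

```text
(no output)
```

View pics/c1.png

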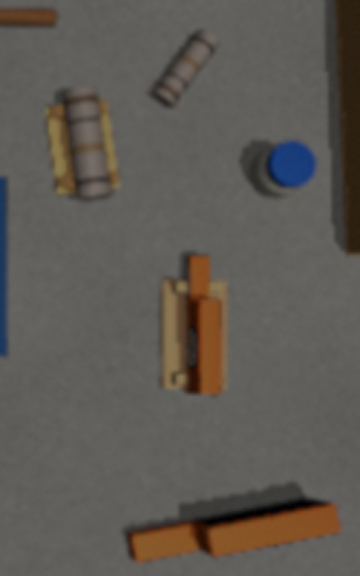

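View pics/c2.png

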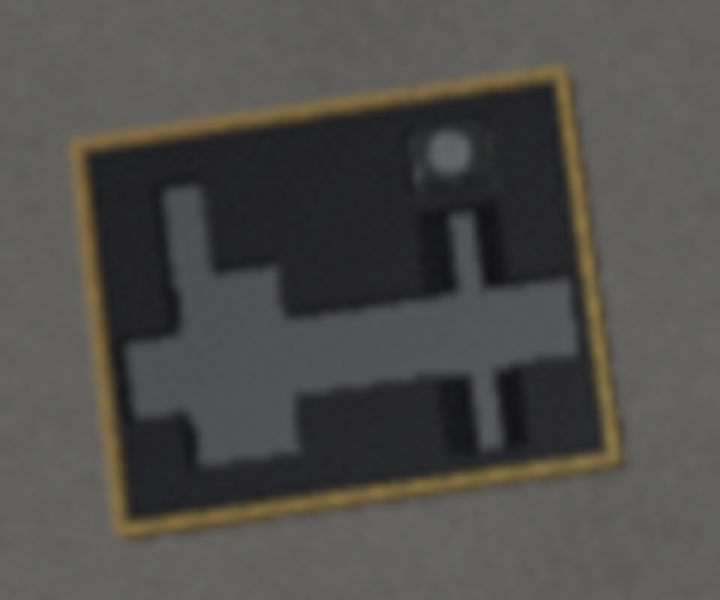

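View pics/c3.png

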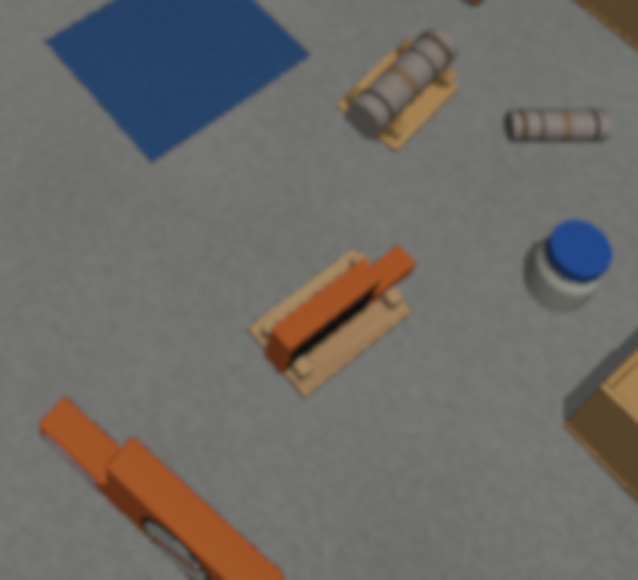

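The crops confirm it. The rack clinometer stands with its arm pointing away from the robot and its dial facing left, and the core on the stand is the thick one. Next I'll get rough poses from the top view.

```bash
python3 - <<'E'
from h import *
k=params('top')
def s(o,sc,pts): return [(o[0]+(a+.5)/sc-.5,o[1]+(b+.5)/sc-.5) for a,b in pts]
tray=s((160,145),6,[(75,140),(563,70),(617,460),(122,532)])
print('tray',onplane(tray,.03,k).round(4).tolist())
mat=[(299,187),(352,186),(353,248),(299,248)]
print('mat',onplane(mat,.003,k).round(4).tolist())
rack=s((350,125),2.88,[(163,280),(228,282),(227,390),(162,387)])
print('rack',onplane(rack,.008,k).round(4).tolist())
core=s((350,125),2.88,[(80,90),(95,195)])
print('core',onplane(core,.04,k).round(4).tolist())
E
```

```text
tray [[0.6498, 0.394, 0.03], [0.6875, 0.1333, 0.03], [0.4802, 0.1017, 0.03], [0.441, 0.3614, 0.03]]
mat [[0.5933, -0.012, 0.003], [0.5972, -0.1818, 0.003], [0.3991, -0.1835, 0.003], [0.3981, -0.0129, 0.003]]
rack [[0.4822, -0.3522, 0.008], [0.4803, -0.4239, 0.008], [0.3621, -0.4201, 0.008], [0.3651, -0.3489, 0.008]]
core [[0.687, -0.2582, 0.04], [0.5713, -0.2725, 0.04]]
```

```bash
cat >> h.py <<'E'
def down(yaw,tilt=0):
    """tool pointing down, jaw x along yaw+90deg, tool z along -(yaw dir); tilt deg tips fingers outward toward +yaw dir"""
    y=np.radians(yaw);f=np.array([np.cos(y),np.sin(y),0]);l=np.array([-f[1],f[0],0])
    t=np.radians(tilt)
    ty=np.array([0,0,-1.])*np.cos(t)+f*np.sin(t)
    return np.c_[l,ty,np.cross(l,ty)]
def wsee(name):
    k=params('wrist'); im=ctrl.read_camera('wrist'); save(name,im); np.savez('pics/'+name+'.npz',K=k[0],D=k[1],T=k[2]); return im,k
def ld(name):
    d=np.load('pics/'+name+'.npz'); return (d['K'],d['D'],d['T'])
def st(): print('t',round(ctrl.current_t(),2),'p',np.round(ctrl.current_tool_pos(),4),'F',np.round(ctrl.current_contact_force(),2),'w',round(ctrl.current_grip_width(),3))
E
python3 - <<'E'
from h import *
yaw=8.9; y=np.radians(yaw); f=np.array([np.cos(y),np.sin(y),0])
c=np.array([.565,.248,0])
ctrl.goto(c+.05*f+[0,0,.2],down(yaw)); st()
im,k=wsee('wt1')
st()
E
```

```text
t 2.25 p [0.614  0.2566 0.2001] F [-0.49 -0.31 -0.49] w 0.997
t 2.3 p [0.6139 0.2566 0.2001] F [-0.13 -0.01  0.68] w 1.0
```

View pics/wt1.png

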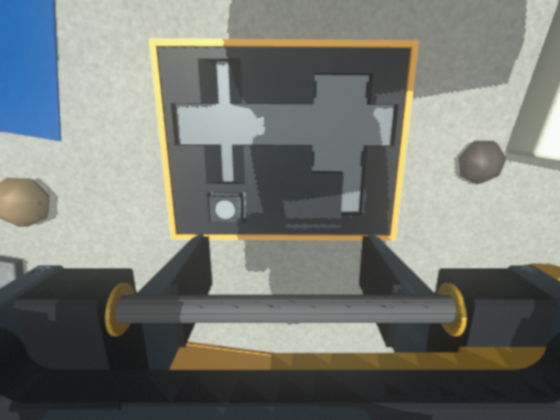

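```bash
cat >> h.py <<'E'
from scipy.optimize import least_squares
def rectfit(P,hx,hy,x0):
    """fit rectangle (cx,cy,yaw) of half sizes to boundary points P (world xy)"""
    def res(v):
        c,s=np.cos(v[2]),np.sin(v[2]); q=(P-v[:2])@np.array([[c,-s],[s,c]])
        a=np.abs(q)-[hx,hy]
        out=np.linalg.norm(np.maximum(a,0),axis=1)+np.minimum(a.max(1),0)
        return out
    r=least_squares(res,x0,loss='soft_l1',f_scale=.0007)
    return r.x,np.std(res(r.x)),res(r.x)
def pose(v,z=0):
    T=np.eye(4);c,s=np.cos(v[2]),np.sin(v[2]);T[:2,:2]=[[c,-s],[s,c]];T[:3,3]=[v[0],v[1],z];return T
E
python3 - <<'E'
from h import *
im=cv2.imread('pics/wt1.png');k=ld('wt1')
hsv=cv2.cvtColor(im,cv2.COLOR_BGR2HSV)
m=cv2.inRange(hsv,(8,110,80),(35,255,255)); m[243:]=0; m[:,:140]=0;m[:,430:]=0
cs=max(cv2.findContours(m,cv2.RETR_EXTERNAL,cv2.CHAIN_APPROX_NONE)[0],key=cv2.contourArea)[:,0].astype(float)
print(len(cs),cs.min(0),cs.max(0))
P=onplane(cs,.03,k)[:,:2]
v,sd,r=rectfit(P,.107,.134,[.565,.248,.155]);print(v,np.degrees(v[2]),sd, np.median(r))
T=pose(v)
o=im.copy()
def poly(pts,z,col):
    w=np.c_[np.array(pts)/1000.,np.full(len(pts),z)]; w=w@T[:3,:3].T+T[:3,3]
    cv2.polylines(o,[np.round(proj(w,k)*8).astype(int)],True,col,1,cv2.LINE_AA,3)
poly([(-107,-134),(107,-134),(107,134),(-107,134)],.03,(0,0,255))
L=[(-77,32),(27,32),(27,68),(77,68),(77,92),(-77,92)]
poly(L,.026,(0,255,0)); poly(L,.010,(255,255,0))
poly([(-47,-120),(-3,-120),(-3,32),(-47,32)],.026,(255,0,255))
poly([(-47,92),(-3,92),(-3,122),(-47,122)],.026,(255,0,255))
save('wt1o',cv2.resize(o[20:250,130:430],None,fx=2.6,fy=2.6,interpolation=cv2.INTER_CUBIC))
np.save('tray.npy',v)
E
```

```text
800 [222.  39.] [417. 239.]
[0.5662829  0.24262267 0.16145606] 9.250750817956277 0.003006501008172111 -0.002142055008115193
```

View pics/wt1o.png

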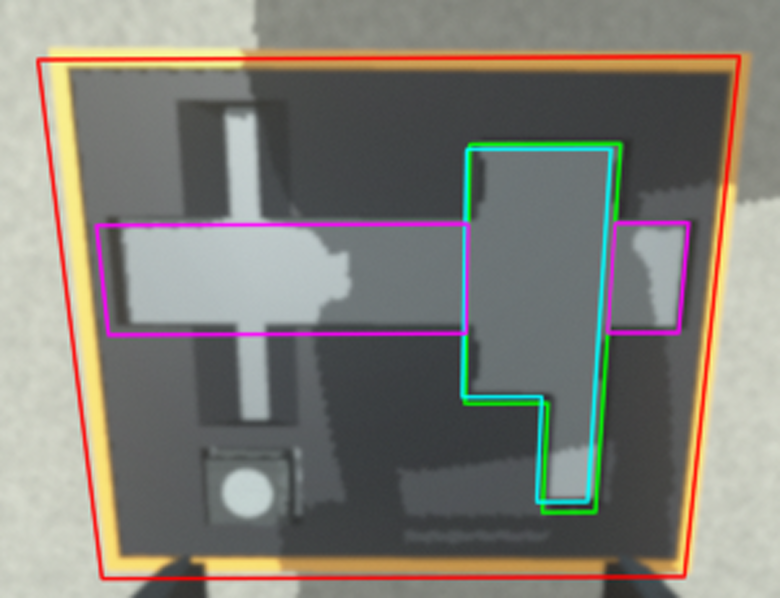

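```bash
cat > trayfit.py <<'E'
from h import *
def fit(name,box,v0,save_as=None,crop=None):
    im=cv2.imread(f'pics/{name}.png');k=ld(name)
    i=im.astype(int); m=((i[...,2]-i[...,0])>38).astype(np.uint8)
    x0,y0,x1,y1=box; mm=np.zeros_like(m); mm[y0:y1,x0:x1]=m[y0:y1,x0:x1]
    mm=cv2.morphologyEx(mm,cv2.MORPH_OPEN,np.ones((2,2)))
    cs=max(cv2.findContours(mm,cv2.RETR_EXTERNAL,cv2.CHAIN_APPROX_NONE)[0],key=len)[:,0].astype(float)
    # push contour 0.5px outward
    c=cs.mean(0); cs=cs+.5*np.sign(cs-c)*(np.abs(cs-c)>20)
    P=onplane(cs,.03,k)[:,:2]
    v,sd,r=rectfit(P,.107,.134,v0)
    print('tray',v.round(4),np.degrees(v[2]).round(2),'med',np.median(np.abs(r)),cs.min(0),cs.max(0))
    if save_as:
        T=pose(v);o=im.copy()
        def poly(pts,z,col):
            w=np.c_[np.array(pts)/1000.,np.full(len(pts),z)]; w=w@T[:3,:3].T+T[:3,3]
            cv2.polylines(o,[np.round(proj(w,k)*8).astype(int)],True,col,1,cv2.LINE_AA,3)
        poly([(-107,-134),(107,-134),(107,134),(-107,134)],.03,(0,0,255))
        L=[(-77,32),(27,32),(27,68),(77,68),(77,92),(-77,92)]
        poly(L,.026,(0,255,0)); poly(L,.010,(255,255,0))
        poly([(-47,-120),(-3,-120),(-3,32),(-47,32)],.026,(255,0,255))
        poly([(-47,92),(-3,92),(-3,122),(-47,122)],.026,(255,0,255))
        x0,y0,x1,y1=crop
        save(save_as,cv2.resize(o[y0:y1,x0:x1],None,fx=2.6,fy=2.6,interpolation=cv2.INTER_CUBIC))
    return v
E
python3 - <<'E'
from trayfit import *
v=fit('wt1',(140,20,430,243),[.565,.248,.155],'wt1p',(130,20,430,250)); np.save('tray.npy',v)
E
```

```text
tray [0.5644 0.247  0.1521] 8.71 med 0.001571210168252929 [148.5  38.5] [419.5 241.5]
```

View pics/wt1p.png

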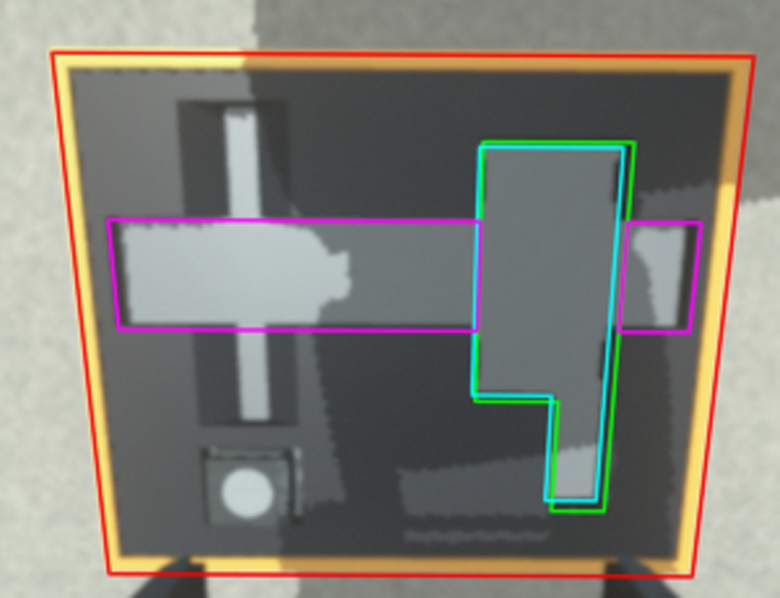

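```bash
python3 - <<'E'
from h import *
im=cv2.imread('pics/wt1.png');k=ld('wt1');v=np.load('tray.npy')
T=pose(v)
def w(x,y,z): return T[:3,:3]@np.array([x,y,z])+T[:3,3]
g=im.astype(float)
sat=g[...,2]-g[...,0]; lum=g.mean(2)
def sample(ch,p): return cv2.remap(ch.astype(np.float32),np.float32(p[:,0])[:,None],np.float32(p[:,1])[:,None],cv2.INTER_CUBIC)[:,0]
off=np.arange(-.008,.0081,.00025)
def edge(p0,d,n=12,z=.03,ch=sat,span=None):
    # p0,p1 endpoints in tray, d outward normal; find the max |gradient| offset
    out=[]
    for a in np.linspace(*span,n):
        P=np.array([w(*(np.array(p0)*1+np.array([d[1],d[0]])*a+np.array(d)*o),z) for o in off])
        s=cv2.GaussianBlur(sample(ch,proj(P,k))[None],(0,0),3)[0]; gr=np.gradient(s)
        i=np.argmax(np.abs(gr)); out.append(off[i]*1000)
    return np.round(np.array(out),1)
print('rim +x',edge((.107,0),(1,0),span=(-.06,.05)))
print('rim -x',edge((-.107,0),(-1,0),span=(-.12,.12)))
print('rim +y',edge((0,.134),(0,1),span=(-.09,.05)))
print('rim -y',edge((0,-.134),(0,-1),span=(-.09,.05)))
for nm,p,d,sp in [('cut -47',(-.047,0),(-1,0),(-.04,.028)),('cut -3',(-.003,0),(1,0),(-.04,.028)),('cut-120',(0,-.12),(0,-1),(-.045,-.005)),('cut122',(0,.122),(0,1),(-.045,-.005)),('pocket y92',(0,.092),(0,1),(.03,.075)),('pocket y32',(0,.032),(0,-1),(-.07,-.05)),('pocket x-77',(-.077,0),(-1,0),(.036,.088)),('pocket x77',(.077,0),(1,0),(.07,.088)),('pocket y92 b',(0,.092),(0,1),(-.075,-.05))]:
    print(nm,'z26',edge(p,d,span=sp,n=8,z=.026,ch=lum),'z10',edge(p,d,span=sp,n=8,z=.010,ch=lum))
E
```

```text
rim +x [-1.2 -1.7 -1.5 -1.5 -1.5 -1.5 -1.5 -1.5 -1.5 -1.5 -1.7 -1.7]
rim -x [ 1.3  1.3 -5.5 -5.2 -5.2 -5.5  1.5  1.5  1.5 -5.5 -5.5 -5.5]
rim +y [-1.  -1.2 -1.  -1.  -1.  -1.2 -1.  -1.  -1.  -1.  -1.  -1. ]
rim -y [-6.  -6.  -6.2 -6.  -6.  -6.  -6.  -6.  -6.  -6.  -6.  -6. ]
cut -47 z26 [-6.7  1.   0.8  0.8  0.8  0.5  1.   0.8] z10 [-4.7  1.5  1.5  1.5  1.3  1.3  1.5  1.5]
cut -3 z26 [-2.7 -2.7 -3.  -2.7 -2.7 -2.7 -2.7 -2.7] z10 [-1.5 -1.5 -1.7 -1.2 -1.5 -1.5 -1.5 -1.5]
cut-120 z26 [ 6.8 -2.2  0.5  6.5  7.   1.3  7.   1. ] z10 [ 6.8  4.8  6.3  1.3 -1.7  3.5 -5.   0.3]
cut122 z26 [ 6.  -6.   5.8 -6.   5.8 -6.   5.8  5.8] z10 [-1.  -0.7 -0.7 -0.7 -1.  -0.7 -1.  -0.7]
pocket y92 z26 [-5.  -4.7 -5.  -4.7 -4.7 -4.7 -4.7 -2. ] z10 [-1.  -0.7 -1.  -0.7 -0.7 -0.7 -0.7 -0.7]
pocket y32 z26 [-7.2 -7.  -5.5 -5.5  3.5  3.5 -6.7 -5.5] z10 [ 2.8 -6.7 -4.   2.  -4.2 -4.2  1.5  3.5]
pocket x-77 z26 [-3.   4.3 -5.  -3.7  7.  -5.7  4.3  5.3] z10 [ 0.  -7.   3.5  2.8  3.   5.8  2.8 -6.5]
pocket x77 z26 [-6.  -6.  -6.  -6.  -6.2 -6.2 -6.  -6. ] z10 [-1.2 -1.2 -1.  -1.2 -1.2 -1.2 -1.5 -1.5]
pocket y92 b z26 [-4.7 -4.7 -6.7 -6.7 -6.7 -6.7 -5.  -5. ] z10 [-0.7 -2.7 -3.2 -3.2 -3.  -3.  -1.  -1. ]
```

Edge checks put the tray about 1.45 mm toward -x and 0.95 mm toward -y of that first fit, with no scale error, so I'll correct for it. Next is a view of the rack.

```bash
python3 - <<'E'
from h import *
v=np.load('tray.npy');T=pose(v);v[:2]+=(T[:3,:3]@[-.00145,-.00095,0])[:2];np.save('tray.npy',v);print(v)
ctrl.goto([.4325+.05,-.386,.2],down(0)); st()
wsee('wr1')
E
python3 -c "
import cv2;a=cv2.imread('pics/wr1.png');cv2.imwrite('pics/wr1c.png',cv2.resize(a[40:240,180:390],None,fx=2.9,fy=2.9,interpolation=cv2.INTER_CUBIC))"
```

```text
[0.56308195 0.24584569 0.15207022]
t 4.63 p [ 0.4831 -0.3853  0.2   ] F [ 0.37 -0.18  0.06] w 0.999
```

View pics/wr1.png

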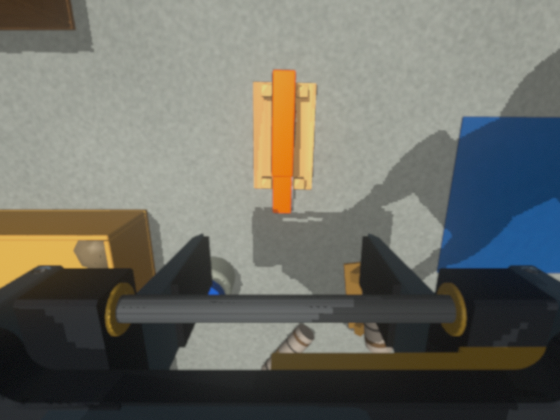

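View pics/wr1c.png

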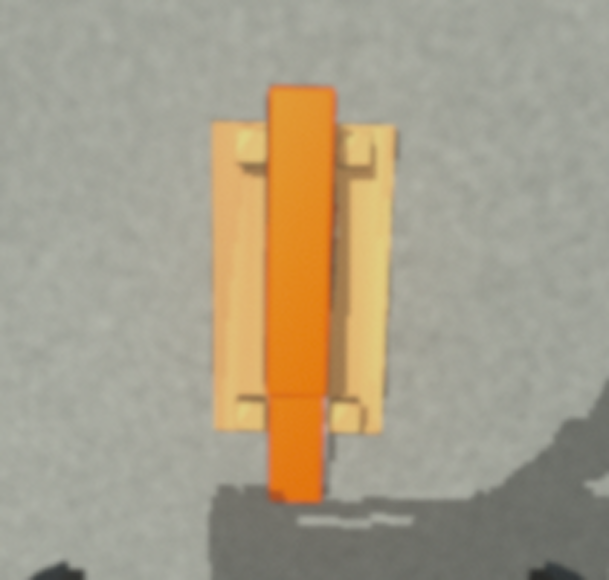

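The wrist view shows the rack with the orange clinometer at (283,140). The block's top corners in the crop are about (267,87), (335,87), (328,397) and (266,397).

```bash
python3 - <<'E'
from h import *
k=ld('wr1')
def c(p): return [(180+(a+.5)/2.9-.5,40+(b+.5)/2.9-.5) for a,b in p]
P=onplane(c([(267,87),(335,87),(328,397),(266,397)]),.064,k)
print(P.round(4).tolist())
print('clino block axis', ((P[0]+P[1])/2).round(4),((P[2]+P[3])/2).round(4))
Q=onplane(c([(268,502),(323,502)]),.028,k);print('arm end',Q.round(4).tolist())
R=onplane(c([(212,123),(397,125),(383,433),(213,430)]),.008,k);print('rack',R.round(4).tolist(),R.mean(0))
E
```

```text
[[0.357, -0.3985, 0.064], [0.3569, -0.3771, 0.064], [0.4558, -0.3783, 0.064], [0.4559, -0.3999, 0.064]]
clino block axis [ 0.357  -0.3878  0.064 ] [ 0.4558 -0.3891  0.064 ]
arm end [[0.5052, -0.4012, 0.028], [0.5052, -0.3791, 0.028]]
rack [[0.3618, -0.4217, 0.008], [0.3623, -0.3519, 0.008], [0.4813, -0.3539, 0.008], [0.4802, -0.4247, 0.008]] [ 0.4213819  -0.38805471  0.008     ]
```

```bash
cat >> h.py <<'E'
def layrot(hang,phi):
    """tool R when holding clino, dial heading hang (deg), tipped phi (90 = dial up)"""
    a=np.radians(hang);p=np.radians(phi);h=np.array([np.cos(a),np.sin(a),0]);Z=np.array([0,0,1.])
    cy=np.cos(p)*h+np.sin(p)*Z; cz=np.cos(p)*Z-np.sin(p)*h; cx=np.cross(cy,cz)
    return np.c_[cy,-cz,-cx], np.c_[cx,cy,cz]
E
python3 - <<'E'
from h import *
print(ctrl.current_q())
cO=np.array([.4313,-.389,.008]); Rt,Rc=layrot(88.9,0)
g=np.array([-.014,0,.034]) # TCP in clino frame
print('rack',ctrl.ik(cO+Rc@g+[0,0,.06],Rt),ctrl.ik(cO+Rc@g,Rt))
for ha in [88.9,60,0,110]:
    Rt,Rc=layrot(ha,45)
    piv=np.array([.495,-.065,.003]) # lies at clino point (0,-.011,0)
    tcp=piv+Rc@(g-[0,-.011,0]); print(ha,tcp.round(3),ctrl.ik(tcp+[0,0,.03],Rt),ctrl.ik(tcp,Rt))
v=np.load('tray.npy');T=pose(v);print('tray',ctrl.ik(T[:3,:3]@[-.025,.062,.013]+T[:3,3],down(np.degrees(v[2]))))
E
```

```text
[-4.41199446e+01  2.84525251e+01  7.91581087e+01  7.91794291e-03
  7.23921870e+01 -1.34181885e+02]
rack [-4.89685203e+01  3.15173864e+01  9.20318196e+01 -2.54444375e-14
  5.64507940e+01 -1.37868520e+02] [-4.89685203e+01  3.65139765e+01  9.46003382e+01 -2.54444375e-14
  4.88856852e+01 -1.37868520e+02]
88.9 [ 0.481 -0.081  0.035] [ -40.66895793   44.33949623   95.29642675   34.23003254   75.69653665
 -148.98839262] [ -40.66895793   47.23662198   95.62667242   34.74153154   73.03606982
 -150.88577278]
60 [ 0.475 -0.072  0.035] [ -47.00373014   40.36568483  113.58657641   53.72377816   57.01067482
 -149.95755164] [ -47.00373014   44.14574617  113.98983008   56.04997047   54.60325137
 -154.0946668 ]
0 [ 0.479 -0.051  0.035] [-27.22952324  48.83781758 147.62735777 158.06411264  60.00642425
 171.38819022] [-27.22952324  57.71036133 148.82794724 159.78038994  69.40977528
 167.38581668]
110 [ 0.487 -0.085  0.035] [ -34.36387508   47.88156935   83.52310289   24.34700404   87.90184935
 -154.06806517] [ -34.36387508   50.41734893   83.83361033   24.41671091   85.30931875
 -155.24502281]
tray [ 2.42231199e+01  4.11519094e+01  8.96171493e+01 -2.54444375e-14
  4.92309413e+01 -7.44898621e+01]
```

Keeping the heading and tipping 45° sideways is reachable. I'll grasp the clinometer in the rack and lift it.

```bash
python3 - <<'E'
from h import *
cO=np.array([.4313,-.389,.008]); Rt,Rc=layrot(88.9,0)
g=np.array([-.014,0,.034])
p=cO+Rc@g
ctrl.goto(p+[0,0,.045],Rt); ctrl.move_l(p,vel=.1); st()
ctrl.command_gripper(0.0); st()
ctrl.move_l(p+[0,0,.05],vel=.12); st()
Rt,Rc=layrot(88.9,45)
piv=np.array([.495,-.065,.003]); t=piv+Rc@(g-[0,-.011,0])
ctrl.goto(t+[0,0,.03],Rt); st()
save('sd1',ctrl.read_camera('side')); wsee('w2')
E
python3 -c "
import cv2;a=cv2.imread('pics/sd1.png');cv2.imwrite('pics/sd1c.png',cv2.resize(a[120:400,180:440],None,fx=2,fy=2))"
```

```text
t 5.87 p [ 0.4179 -0.389   0.0426] F [0.82 0.11 0.35] w 0.997
t 6.92 p [ 0.4173 -0.3887  0.0419] F [-0.34 -0.28 -1.37] w 0.239
t 7.49 p [ 0.4171 -0.3886  0.0917] F [-0.06  0.14 -2.3 ] w 0.242
t 8.65 p [ 0.4807 -0.0818  0.0646] F [ 0.38 -0.25 -2.97] w 0.239
```

View pics/sd1c.png

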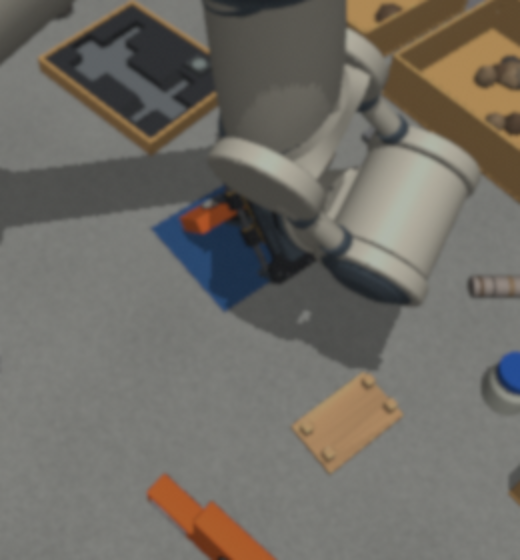

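View pics/w2.png

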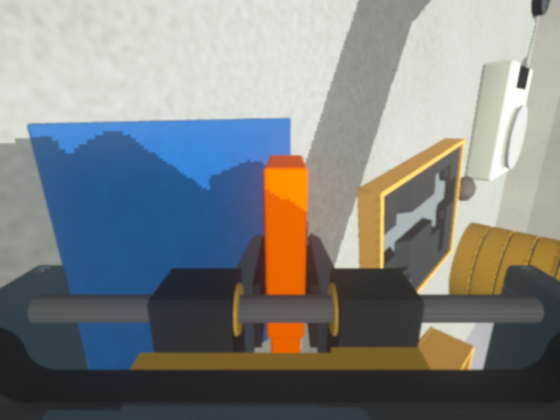

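The clinometer is held (grip width 0.24) and tipped 45° over the mat, and the rack is empty. I'll lower it until it touches, ease the grip, and let it down on the lower finger.

```bash
python3 - <<'E'
from h import *
p=np.array(ctrl.current_tool_pos())
print(ctrl.move_l(p+[0,0,-.045],vel=.04,contact_N=2.5)); st()
ctrl.command_gripper(.36); st()
q=np.array(ctrl.current_tool_pos())
ctrl.move_l(q+[0,-.029,-.006],vel=.03); st()
wsee('w3')
E
```

```text
True
t 9.52 p [ 0.4807 -0.0813  0.034 ] F [ 0.08 -0.27  5.49] w 0.243
t 9.91 p [ 0.4805 -0.0814  0.034 ] F [-0.19 -0.67 -0.5 ] w 0.36
t 11.04 p [ 0.4805 -0.1102  0.028 ] F [-0.13 -0.15 -0.22] w 0.361
```

View pics/w3.png

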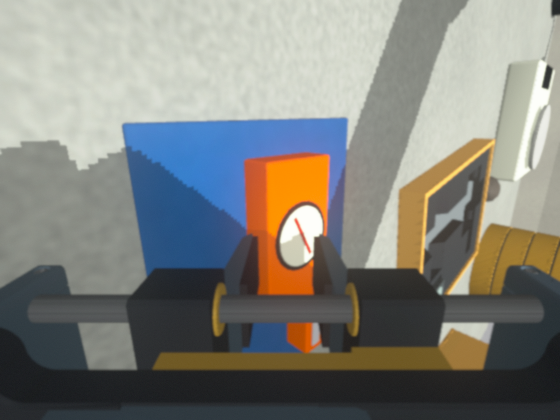

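It is leaning on the lower finger with the dial up, as planned. I'll withdraw sideways so it settles, then look at it.

```bash
python3 - <<'E'
from h import *
q=np.array(ctrl.current_tool_pos())
ctrl.move_l(q+[0,-.04,.004],vel=.08)
ctrl.move_l(q+[0,-.075,.09],vel=.2)
ctrl.command_gripper(1.0)
ctrl.goto([.545,-.095,.18],down(-1.1)); st()
wsee('w4'); st()
E
```

```text
t 14.23 p [ 0.5444 -0.0953  0.1794] F [ 0.71 -0.35 -0.67] w 1.0
t 14.28 p [ 0.5443 -0.096   0.179 ] F [-0.51 -0.24 -0.77] w 1.008
```

View pics/w4.png

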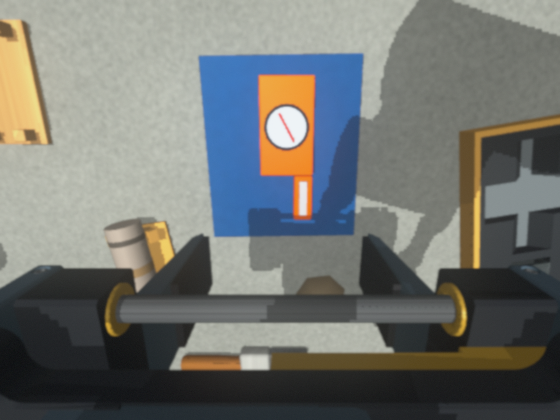

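The clinometer is lying flat, dial up, on the mat: block at (287,125) and arm toward (303,200). I'll fit its outline.

```bash
cat >> h.py <<'E'
LCL=np.array([(-75,0),(75,0),(75,-20),(25,-20),(25,-56),(-75,-56)])/1000. # clino lying: (x, -z)
def polyfit_pose(P,poly,v0):
    A=poly;B=np.roll(poly,-1,axis=0)
    def res(v):
        c,s=np.cos(v[2]),np.sin(v[2]); q=(P-v[:2])@np.array([[c,-s],[s,c]])
        d=B-A; t=np.clip(((q[:,None]-A)*d).sum(2)/(d*d).sum(1),0,1)
        return np.linalg.norm(q[:,None]-A-t[...,None]*d,axis=2).min(1)
    r=least_squares(res,v0,loss='soft_l1',f_scale=.0005); return r.x,np.median(res(r.x))
def clinofit(name,z,v0,box=None):
    im=cv2.imread(f'pics/{name}.png');k=ld(name)
    i=cv2.GaussianBlur(im,(3,3),0).astype(int); s=i[...,2]-i[...,0]
    m=((s>90)&(i[...,1]<170)).astype(np.uint8)
    if box: z0=np.zeros_like(m); x0,y0,x1,y1=box; z0[y0:y1,x0:x1]=m[y0:y1,x0:x1]; m=z0
    cs=max(cv2.findContours(m,cv2.RETR_EXTERNAL,cv2.CHAIN_APPROX_NONE)[0],key=cv2.contourArea)[:,0].astype(float)
    print('contour',cs.min(0),cs.max(0))
    P=onplane(cs,z,k)[:,:2]
    v,e=polyfit_pose(P,LCL,v0); print('clino',v.round(4),np.degrees(v[2]).round(2),'med',e); return v,P
E
python3 - <<'E'
from h import *
v,P=clinofit('w4',.025,[.495,-.07,-.02],(230,60,340,235))
np.save('cl.npy',v)
T=pose(v);q=(P-v[:2])@T[:2,:2]
print(q.min(0),q.max(0))
k=ld('w4');im=cv2.imread('pics/w4.png')
w=np.c_[LCL,np.full(6,.025)]@T[:3,:3].T+[v[0],v[1],0]
cv2.polylines(im,[np.round(proj(w,k)*8).astype(int)],True,(0,255,0),1,cv2.LINE_AA,3)
save('w4o',cv2.resize(im[50:245,190:370],None,fx=3,fy=3,interpolation=cv2.INTER_CUBIC))
# mat extents check at z=.003
E
```

```text
contour [259.  75.] [314. 218.]
clino [ 0.4952 -0.0659 -0.0219] -1.26 med 0.000955051637612177
[-0.07442016 -0.05546042] [ 0.07232748 -0.00024156]
```

View pics/w4o.png

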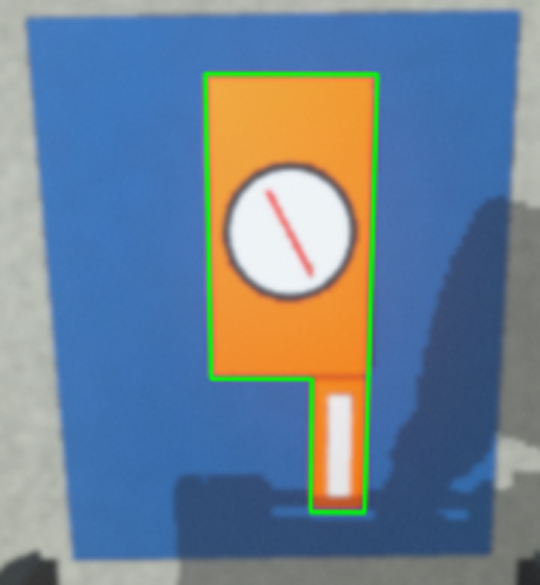

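The fit matches the outline. Now I'll regrip across the body and lift slightly, then take a check picture to compare the camera with the true jaw centre.

```bash
python3 - <<'E'
from h import *
v=np.load('cl.npy');T=pose(v)
c=(T[:3,:3]@[-.025,-.028,0])+[v[0],v[1],0]; R=down(np.degrees(v[2]))
ctrl.goto(c+[0,0,.05],R); ctrl.move_l(c+[0,0,.007],vel=.1); st()
ctrl.command_gripper(0.); st()
k=params('wrist');print((T[:3,:3].T@(np.array(ctrl.current_tool_pos())-c)).round(4))
wsee('w5')
ctrl.move_l(c+[0,0,.06],vel=.15); st()
wsee('w6')
E
```

```text
t 15.52 p [ 0.4703 -0.0935  0.0075] F [ 0.36 -0.13 -0.07] w 1.005
t 16.15 p [ 0.4696 -0.0933  0.0071] F [-0.42  1.16  5.66] w 0.613
[0.     0.     0.0071]
t 16.7 p [ 0.4695 -0.0933  0.0597] F [-0.68 -0.37 -2.69] w 0.612
```

View pics/w6.png

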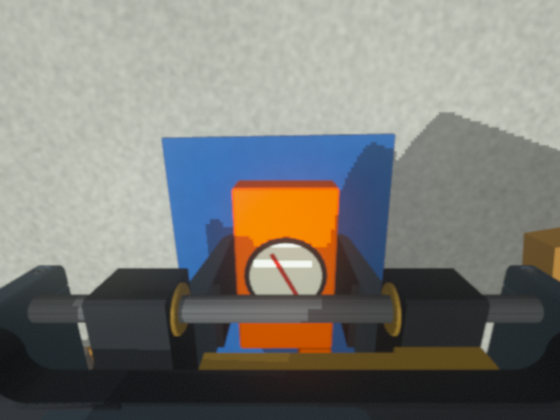

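```bash
python3 - <<'E'
from h import *
im=cv2.imread('pics/w6.png').astype(float);k=ld('w6')
s=cv2.GaussianBlur(im[...,2]-im[...,0],(0,0),.8)
lum=cv2.GaussianBlur(im[...,2],(0,0),.8)
R=down(-1.26);p=np.array([.4695,-.0933,.0597])
for r in (192,200,215,225):
    g=np.abs(np.gradient(s[r]));l=200+np.argmax(g[200:285]);rr=285+np.argmax(g[285:370])
    P=onplane([(l,r),(rr,r)],.0597+.018,k); print(r,l,rr,((P-p)@R*1000).round(1).tolist())
print(im[176:194,285,:].astype(int).tolist())
P=onplane([(285,181),(285,188)],.0597+.018,k);print(((P-p)@R*1000).round(1))
P=onplane([(285,180.5)],.0597-.004,k);print(((P-p)@R*1000).round(1))
E
```

```text
192 231 339 [[-28.2, -18.0, 47.7], [26.9, -18.0, 47.8]]
200 231 339 [[-28.4, -18.0, 43.5], [27.1, -18.0, 43.6]]
215 232 338 [[-28.2, -18.0, 35.4], [27.0, -18.0, 35.5]]
225 233 337 [[-28.0, -18.0, 29.9], [26.8, -18.0, 30.0]]
[[180, 114, 81], [179, 114, 81], [176, 112, 83], [159, 105, 100], [114, 90, 126], [67, 77, 147], [47, 72, 154], [42, 72, 158], [41, 73, 160], [39, 72, 161], [39, 77, 174], [33, 89, 206], [13, 102, 233], [1, 117, 243], [2, 126, 246], [5, 133, 246], [0, 136, 246], [3, 137, 246]]
[[ -0.6 -18.   53.4]
 [ -0.6 -18.   49.8]]
[[-0.7  4.  49.3]]
```

```bash
python3 - <<'E'
from h import *
v=np.load('tray.npy');T=pose(v);R=down(np.degrees(v[2]))
c=T[:3,:3]@[-.025,.062+.0006,0]+T[:3,3]
ctrl.move_l(np.array(ctrl.current_tool_pos())+[0,0,.03],vel=.2)
ctrl.goto(c+[0,0,.055],R); st()
wsee('w7')
E
python3 -c "
import cv2;a=cv2.imread('pics/w7.png');cv2.imwrite('pics/w7c.png',cv2.resize(a[60:350,80:440],None,fx=2.1,fy=2.1,interpolation=cv2.INTER_CUBIC))"
```

```text
t 18.54 p [0.5291 0.3028 0.0549] F [-0.58  0.22 -2.56] w 0.613
```

View pics/w7c.png

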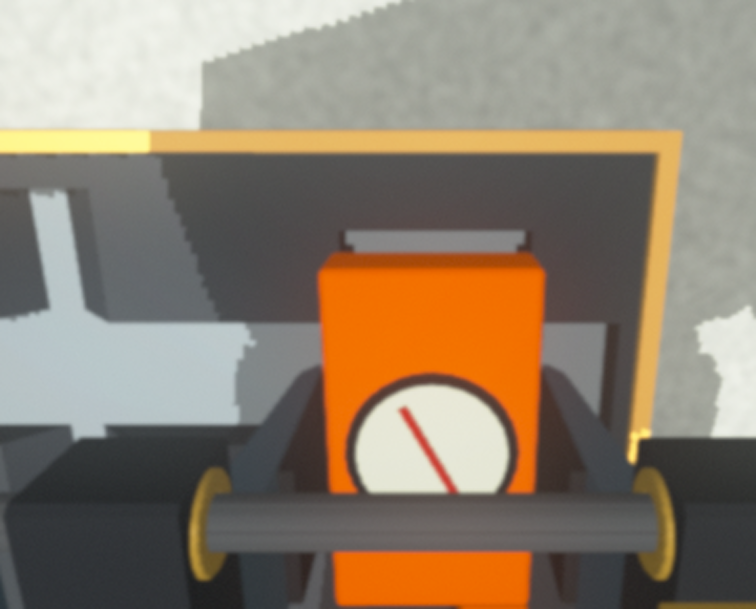

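```bash
cat > edges.py <<'E'
from h import *
def run(name,items,v):
    im=cv2.imread(f'pics/{name}.png').astype(float);k=ld(name);T=pose(v)
    chs={'sat':im[...,2]-im[...,0],'lum':im.mean(2)}
    off=np.arange(-.005,.00501,.0001)
    for nm,p0,d,span,z,ch in items:
        out=[]
        for a in np.linspace(*span,10):
            b=np.array(p0)+np.array([d[1],d[0]])*a
            P=np.array([T[:3,:3]@[*(b+np.array(d)*o),z]+T[:3,3] for o in off]); q=proj(P,k).astype(np.float32)
            s=cv2.remap(chs[ch].astype(np.float32),q[:,:1].copy(),q[:,1:].copy(),cv2.INTER_CUBIC)[:,0]
            s=cv2.GaussianBlur(s[None],(0,0),5)[0]; out.append(off[np.argmax(np.abs(np.gradient(s))[8:-8])+8]*1000)
        print(nm,np.round(out,1))
E
python3 - <<'E'
from edges import *
v=np.load('tray.npy')
run('w7',[('rim-x out',(-.107,0),(-1,0),(-.02,.12),.03,'sat'),('rim +y out',(0,.134),(0,1),(-.1,-.03),.03,'sat'),('pocket-77 top',(-.077,0),(-1,0),(.04,.085),.026,'lum'),('cut122 top',(0,.122),(0,1),(-.045,-.02),.026,'lum'),('cut122 bot',(0,.122),(0,1),(-.045,-.02),.010,'lum'),('pocket y32',(0,.032),(0,-1),(-.0765,-.073),.026,'lum'),('cut -47',(-.047,0),(-1,0),(-.04,.02),.026,'lum'),('cut -47b',(-.047,0),(-1,0),(.095,.118),.026,'lum'),('groove side',(0,-.047),(0,1),(-.087,-.08),.026,'lum')],v)
E
```

```text
rim-x out [-0.2 -0.2 -0.3  0.1  0.1  0.1  0.1  0.   0.  -4.2]
rim +y out [0.1 0.1 0.1 0.1 0.1 0.  0.1 0.1 0.  0. ]
pocket-77 top [-2.8  0.7 -4.2 -0.8 -4.1 -3.   0.8  2.3  3.3  3.4]
cut122 top [-4.1 -4.1 -4.1 -4.1 -4.1 -4.1 -4.1 -4.1 -4.1 -4.1]
cut122 bot [ 3.7 -0.5  0.2  0.1  0.3  0.2  0.1  0.2  0.2  0.1]
pocket y32 [ 4.  -0.4 -2.9 -2.8  1.6  1.5  1.4 -3.1  2.4  2.3]
cut -47 [-0.8  3.2 -0.2 -0.2 -0.2 -0.2 -0.2 -0.1 -0.1 -0.1]
cut -47b [-0.2 -0.2 -0.1 -0.1 -0.4 -0.4 -0.3 -0.3 -0.3 -0.4]
groove side [-3.6 -3.7 -3.7 -3.7 -3.7 -3.6 -3.6 -3.7 -3.7 -3.7]
```

The tray fit holds at the closer range, with residuals up to about 0.3 mm. The 0.6 mm jaw-axis bias is already applied, so I'll lower and press home.

```bash
python3 - <<'E'
from h import *
v=np.load('tray.npy');T=pose(v)
c=T[:3,:3]@[-.025+.0001,.0626,0]+T[:3,3]
ctrl.move_l(c+[0,0,.032],vel=.1); st()
for z in (.026,.022,.018,.016,.0145,.0135):
    r=ctrl.move_l(c+[0,0,z],vel=.03,contact_N=28); st()
    if r: break
wsee('w8')
E
```

```text
t 18.98 p [0.5288 0.3033 0.0317] F [ 0.31 -1.21 -2.31] w 0.611
t 19.32 p [0.5289 0.3039 0.026 ] F [ 0.56  0.08 -1.93] w 0.612
t 19.61 p [0.5292 0.3039 0.0219] F [ 2.22 -0.72 -3.09] w 0.611
t 19.89 p [0.5292 0.3039 0.0177] F [ 3.74 -0.26 -6.41] w 0.611
t 20.14 p [0.529  0.304  0.0158] F [ 3.34 -0.26 -4.93] w 0.614
t 20.39 p [0.5289 0.3039 0.0144] F [ 3.35  0.45 -3.04] w 0.611
t 20.64 p [0.529  0.304  0.0141] F [-0.33 -2.07  9.73] w 0.613
```

View pics/w8.png

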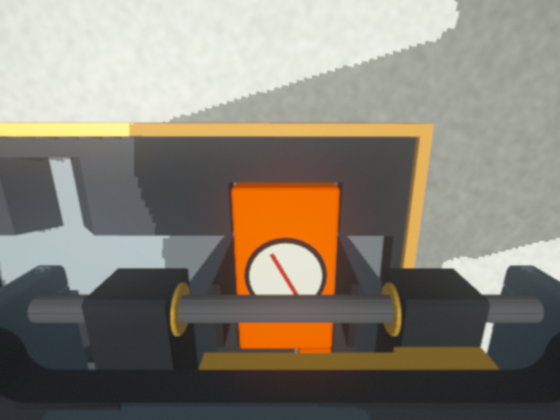

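It has bottomed out at TCP 14.1 mm, which is the expected home height. I'll press a bit more, release, lift and check.

```bash
python3 - <<'E'
from h import *
v=np.load('tray.npy');T=pose(v)
c=T[:3,:3]@[-.025+.0001,.0626,0]+T[:3,3]
ctrl.move_l(c+[0,0,.0125],vel=.02,contact_N=14); st()
ctrl.sleep(.2); st()
ctrl.command_gripper(.76); st()
ctrl.move_l(c+[0,0,.075],vel=.15)
d=T[:3,:3]@[.02,-.03,0]+T[:3,3]
ctrl.goto(d+[0,0,.2],down(np.degrees(v[2]))); st(); wsee('w9'); save('sd9',ctrl.read_camera('side'))
E
python3 -c "
import cv2;a=cv2.imread('pics/w9.png');cv2.imwrite('pics/w9c.png',cv2.resize(a[50:300,170:470],None,fx=2.4,fy=2.4,interpolation=cv2.INTER_CUBIC))"
```

```text
t 20.94 p [0.5291 0.304  0.0139] F [-4.74 -4.54 24.32] w 0.615
t 21.14 p [0.5291 0.304  0.0139] F [-4.01 -4.14 24.08] w 0.611
t 21.57 p [0.5288 0.3039 0.0123] F [-1.07 -0.26  0.09] w 0.762
t 22.82 p [0.5868 0.2191 0.1987] F [0.13 0.34 0.03] w 0.761
```

View pics/w9c.png

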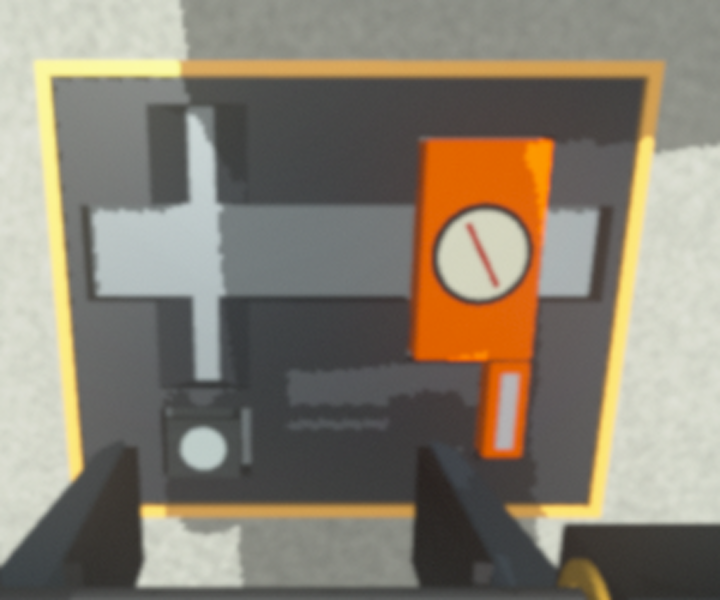

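```bash
python3 - <<'E'
from edges import *
v=np.load('tray.npy')
print(np.degrees(v[2]))
for z in (.032,):
  run('w9',[('cl -75',(-.075,0),(-1,0),(.036,.085),z,'sat'),('cl +75',(.075,0),(1,0),(.073,.087),z,'sat'),('cl y34 ',(0,.034),(0,-1),(-.07,.022),z,'sat'),('cl y90',(0,.09),(0,1),(-.045,.06),z,'sat'),('cl x25',(.025,0),(1,0),(.037,.065),z,'sat'),('rim-x out',(-.107,0),(-1,0),(-.1,.12),.03,'sat'),('rim +y out',(0,.134),(0,1),(-.1,.03),.03,'sat'),('rim -y',(0,-.134),(0,-1),(-.1,.03),.03,'sat')],v)
s=cv2.imread('pics/sd9.png');save('sd9c',cv2.resize(s[105:205,180:320],None,fx=4,fy=4,interpolation=cv2.INTER_CUBIC))
E
```

```text
8.7129820506905
cl -75 [-0.7 -3.5  0.1 -4.  -2.5  4.  -1.8 -0.6  2.2 -2.2]
cl +75 [-1.9 -1.8 -1.8 -1.9 -1.9 -1.9 -1.9 -1.8 -1.8 -1.9]
cl y34  [-4.2  1.3 -3.2 -0.3 -0.5  0.3 -0.5 -0.1 -0.6 -0.5]
cl y90 [-0.7 -0.7 -1.  -1.  -0.6 -0.5 -0.8 -0.6 -0.5 -0.4]
cl x25 [-1.  -1.1 -1.1 -1.1 -1.  -0.7 -0.8 -0.8 -0.8 -0.8]
rim-x out [ 0.   0.  -0.1  0.   0.1  0.1  0.1 -0.1  0.2  0.3]
rim +y out [-0.1 -0.1  0.4 -0.1 -0.1 -0.1  0.  -0.1 -0.2 -0.2]
rim -y [ 0.5 -3.3  0.1  0.   0.1  0.2  0.2  0.1  0.2  0.1]
```

View pics/sd9c.png

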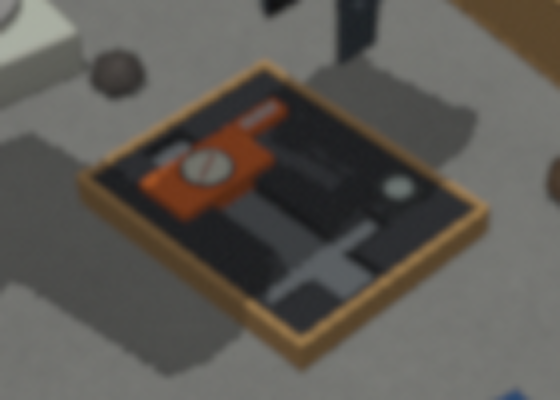

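The outline matches the home outline (top at 32 mm) to about 1 mm. I'll confirm the height by touching the block with shut fingers beside the dial, then go and look at the core.

```bash
python3 - <<'E'
from h import *
v=np.load('tray.npy');T=pose(v);R=down(np.degrees(v[2]))
c=T[:3,:3]@[.008,.062,0]+T[:3,3]
ctrl.command_gripper(0.)
ctrl.goto(c+[0,0,.05],R)
print(ctrl.move_l(c+[0,0,.028],vel=.03,contact_N=10)); st()
ctrl.move_l(c+[0,0,.09],vel=.2)
ctrl.command_gripper(1.)
ctrl.goto([.629+.05,-.265,.19],down(7)); st(); wsee('w10'); 
E
python3 -c "
import cv2;a=cv2.imread('pics/w10.png');cv2.imwrite('pics/w10c.png',cv2.resize(a[60:250,190:390],None,fx=3,fy=3,interpolation=cv2.INTER_CUBIC))"
```

```text
True
t 25.35 p [0.5616 0.3081 0.0323] F [-2.62 -1.37 12.83] w 0.007
t 29.31 p [ 0.6792 -0.2638  0.1898] F [-0.11  0.22 -0.85] w 1.0
```

View pics/w10.png

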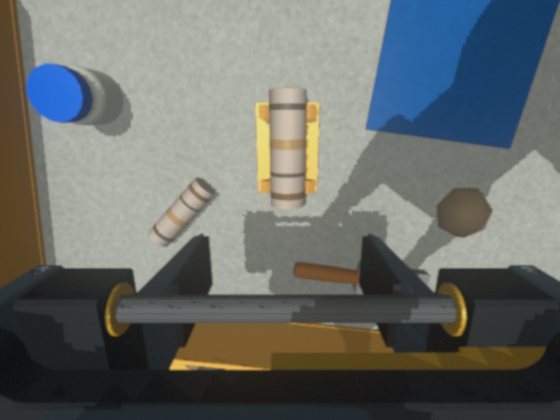

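View pics/w10c.png

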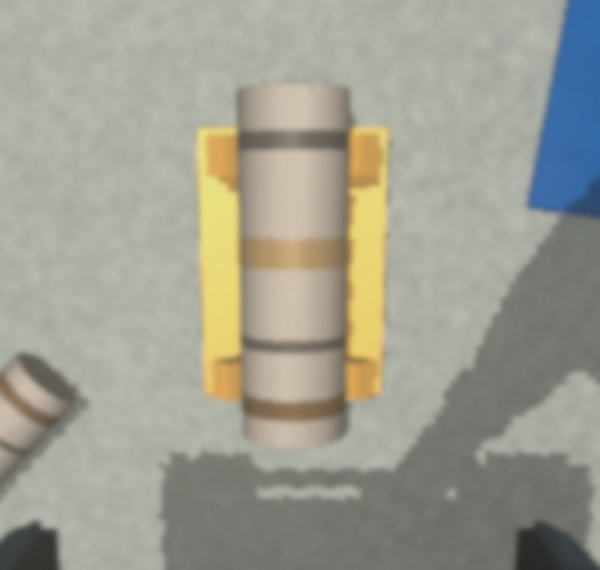

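The touch came at 32.3 mm against 32 expected, so the clinometer is home. The thick core on its stand is at (288,148), and the thin loose one at (180,212) is left alone. Next I'll measure the core.

```bash
python3 - <<'E'
from h import *
k=ld('w10')
def c(p): return [(190+(a+.5)/3-.5,60+(b+.5)/3-.5) for a,b in p]
E=onplane(c([(294,83),(296,445)]),.05,k);print('ends',E.round(4).tolist(),np.linalg.norm(E[1]-E[0]),E.mean(0))
S=onplane(c([(239,130),(349,130),(243,400),(348,400)]),.031,k);print('sides',S.round(4).tolist())
a=(S[0]+S[1])/2;b=(S[2]+S[3])/2;d=b-a;print('mid',(a+b)/2,np.degrees(np.arctan2(d[1],d[0])),np.linalg.norm(S[1]-S[0]))
B=onplane(c([(197,128),(388,128),(382,400),(205,400)]),.006,k);print('base',B.round(4).tolist(),B.mean(0), [np.degrees(np.arctan2(*(B[j]-B[i])[1::-1])) for i,j in ((0,3),(1,2))])
E
```

```text
ends [[0.5684, -0.2757, 0.05], [0.6856, -0.2601, 0.05]] 0.11830979499426622 [ 0.626988   -0.26791257  0.05      ]
sides [[0.5836, -0.2924, 0.031], [0.579, -0.2555, 0.031], [0.6765, -0.2807, 0.031], [0.6717, -0.2424, 0.031]]
mid [ 0.62769146 -0.26776253  0.031     ] 7.609662809626555 0.03713071008309
base [[0.5839, -0.3089, 0.006], [0.5753, -0.2402, 0.006], [0.6757, -0.2267, 0.006], [0.6844, -0.2961, 0.006]] [ 0.62983905 -0.2679603   0.006     ] [np.float64(7.3060433042612285), np.float64(7.631290573905906)]
```

```bash
python3 - <<'E'
from h import *
R=down(7.55); c=np.array([.6275,-.2678,0])+R[:,0]*.0006
ctrl.command_gripper(.72)
ctrl.goto(c+[0,0,.06],R); ctrl.move_l(c+[0,0,.0155],vel=.1); st()
ctrl.command_gripper(0.); st()
ctrl.move_l(c+[0,0,.09],vel=.15); st()
v=np.load('tray.npy');T=pose(v);R=down(np.degrees(v[2]))
d=T[:3,:3]@[-.025,-.066+.0006,0]+T[:3,3]
ctrl.goto(d+[0,0,.07],R); st(); wsee('w11')
E
```

```text
t 31.14 p [ 0.6279 -0.2673  0.0159] F [ 0.07 -0.26  0.88] w 0.716
t 31.68 p [ 0.6278 -0.2678  0.0159] F [-0.71 -5.11  3.13] w 0.41
t 32.33 p [ 0.6268 -0.2668  0.0891] F [-0.17 -0.51 -3.2 ] w 0.407
t 33.99 p [0.549  0.1766 0.07  ] F [-0.41 -0.51 -3.18] w 0.412
```

View pics/w11.png

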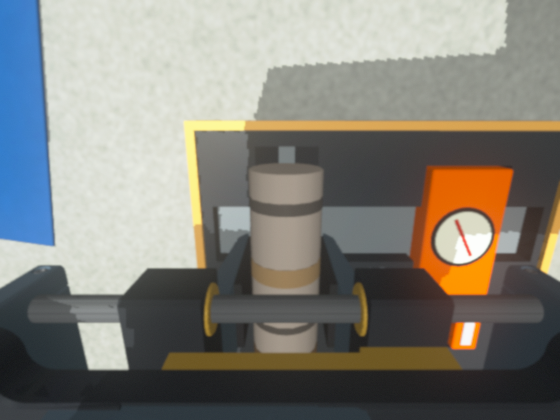

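```bash
python3 - <<'E'
from h import *
k=ld('w11');R=np.array(ctrl.current_eef_rot());p=np.array(ctrl.current_tool_pos())
P=onplane([(286,170.5)],.07+.0155+.019,k);print(((P-p)@R*1000).round(1))
P=onplane([(286,165)],.07+.0155,k);print(((P-p)@R*1000).round(1))
v=np.load('tray.npy');T=pose(v)
d=T[:3,:3]@[-.025,-.066+.0006,0]+T[:3,3]
ctrl.move_l(d+[0,0,.025],vel=.12)
print(ctrl.move_l(d+[0,0,.011],vel=.025,contact_N=4)); st()
ctrl.sleep(.4); st()
wsee('w12')
E
```

```text
[[  0.  -34.5  61.6]]
[[  0.1 -15.5  61.2]]
True
t 35.01 p [0.5487 0.1773 0.0152] F [ 1.14 -0.74  2.26] w 0.416
t 35.41 p [0.5487 0.1773 0.0152] F [ 3.47 -2.12  4.07] w 0.411
```

View pics/w12.png

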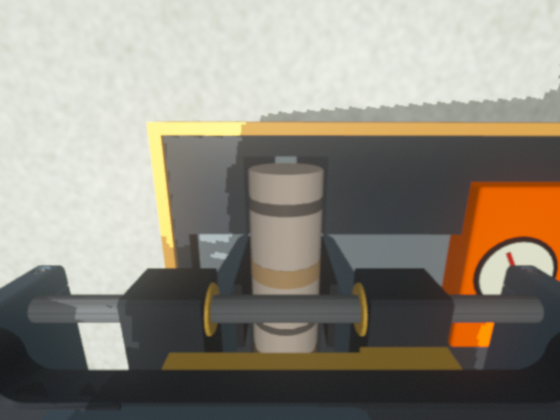

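Contact came at TCP 15.2 mm against 15.5 expected, so the core rests in the groove. I'll release, lift straight up and check.

```bash
python3 - <<'E'
from h import *
ctrl.command_gripper(.5); ctrl.sleep(.3); ctrl.command_gripper(.65); st()
p=np.array(ctrl.current_tool_pos())
ctrl.move_l(p+[0,0,.08],vel=.12)
v=np.load('tray.npy');T=pose(v)
d=T[:3,:3]@[.045,-.01,0]+T[:3,3]
ctrl.goto(d+[0,0,.21],down(np.degrees(v[2]))); ctrl.command_gripper(1.); st(); wsee('w13'); save('sd13',ctrl.read_camera('side')); save('tp13',ctrl.read_camera('top'))
E
python3 - <<'E'
import sys;sys.path.insert(0,'.')
import os;os.chdir('.')
from h import *
a=cv2.imread('pics/w13.png');k=ld('w13');v=np.load('tray.npy');T=pose(v)
def ln(pts,col):
    w=np.array(pts)/1000@T[:3,:3].T+T[:3,3]
    cv2.polylines(a,[np.round(proj(w,k)*8).astype(int)],True,col,1,cv2.LINE_AA,3)
ln([(-85,-85,31),(35,-85,31),(35,-47,31),(-85,-47,31)],(0,255,0))
ln([(x,90+y,32) for x,y in LCL*1000],(0,255,0))
save('w13c',cv2.resize(a[20:250,130:430],None,fx=2.4,fy=2.4,interpolation=cv2.INTER_CUBIC))
s=cv2.imread('pics/sd13.png');save('sd13c',cv2.resize(s[105:205,180:320],None,fx=4,fy=4,interpolation=cv2.INTER_CUBIC))
E
```

```text
t 36.54 p [0.5481 0.1773 0.015 ] F [-0.9   0.51  0.22] w 0.649
t 38.65 p [0.6091 0.2428 0.21  ] F [-0.23 -0.08 -0.37] w 0.999
```

View pics/w13c.png

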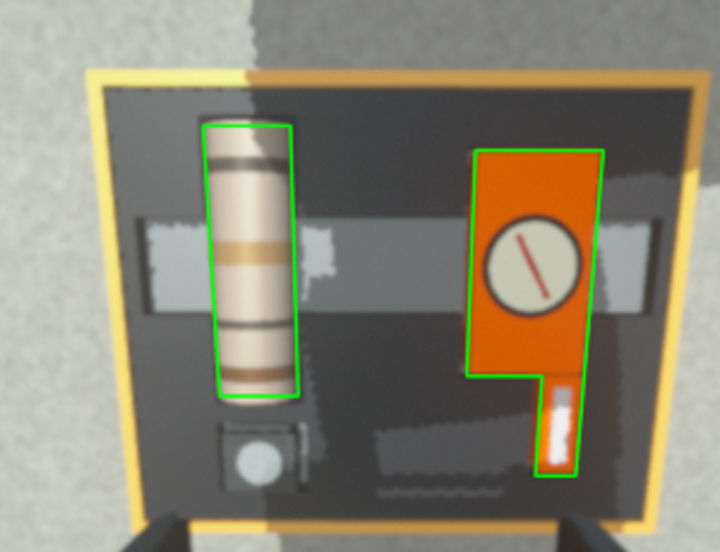

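View pics/sd13c.png

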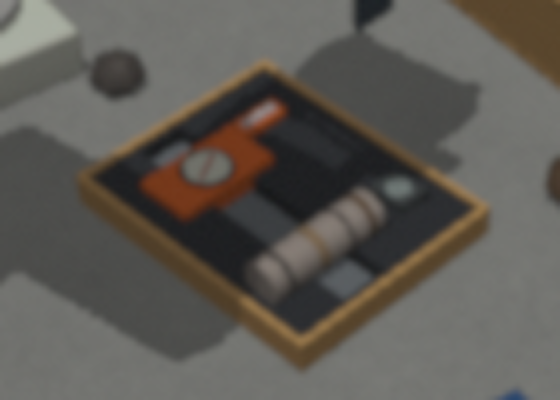

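View pics/tp13.png

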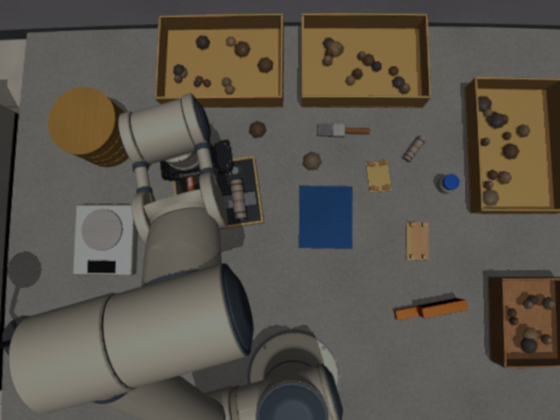

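The clinometer and core both match the predicted home outlines (green), with the core lying within its groove. In the top view the bystanders haven't moved, and the gripper is clear of everything. I'll hand the job in.

```bash
python3 -c "
from h import *
ctrl.sign_off(); st()"
```

```text
the job is handed in; nothing more can be done
the job is handed in; nothing more can be done
```

The job is done and was handed in at about 39 s of the 72 s allowed; signing off reports no verdict.

**What I did**
- **Clinometer:** I lifted the smaller one from the rack, tipped it 45° over the mat, and let it down dial up on the lower finger. I then let go, regripped it across the body and pressed it into the pocket.
- **Core:** I laid the larger core in the V-groove and let it settle before opening the fingers in two steps.

**Last checks**
- **Clinometer height:** it bottomed out at the expected height, with a reading of about 24 N on the tool. A touch on the block beside the dial found its top at 32.3 mm, against 32 mm expected.
- **Clinometer position:** its outline agrees with the home position to about 1 mm. The arm end measured up to 1.9 mm short; it also measured about 2 mm short on the mat, so I put this down to shading or edge detection. It is otherwise unexplained.
- **Core:** contact came within about 0.3 mm of the resting height, and in the picture it lies straight within its groove.
- **Everything else:** the top view showed the bystanders where they were, and the gripper was clear of everything.
- **Press force:** the 24 N reading is above the 5 to 20 N given for pushing the clinometer home, though well under the 40 N and 120 N limits.

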